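# Stand the washed paddle board in the board organiser and close the divider

## Robot

A 6-joint arm with a two-finger parallel gripper is mounted at the origin on the work surface. World frame = base frame: x ahead of the robot, y to its left, z up, the work surface at z = 0. Lengths are in m, angles in degrees, forces in N, time in s.
With the tool pointing down it reaches from about 0.4 to 0.825 m from the base axis. Payload 7 kg.
Tool frame: the origin (TCP) lies at the very end of the fingers, on their centre line; the grasp point (between the pads) lies 19 mm behind it; z points along the fingers, y is the line along which they close (so a half turn about z gives the same grasp; the last joint's range is limited). The gripper opens to 88 mm and grips with 3 to 60 N. Pads are 19 mm wide; open, the fingers measure 130 mm over their backs; the gripper's body (78 mm by 193 mm) begins 47 mm behind the grasp point.
Start: joints at [-57.92, 20.546, 0.682, 0, -70.136, -16.507], TCP at [0.181, -0.65, 0.227] pointing down, gripper open.
Joint ranges: [-176.03, 176.03], [-82.01, 121.73], [-58.28, 71.71], [-173.87, 95.51], [-174.79, -0.11], [-173.66, 173.66]. Speed limits (degrees/s): [136.94, 136.94, 172.46, 180, 180, 180].

## Interface

Orientations are given as [roll, pitch, yaw] about the fixed x, y, z axes, in that order (R = Rz(yaw) Ry(pitch) Rx(roll)).
In Python, from plant import r gives the robot as it stands. The module is installed in compiled form; this text tells all that it offers.
- The arm moves only by the tool jog_arm, never from a script. Its arguments are lists of equal length, an entry for each row: "travel": the shift along the tool's x, y, z each as a share of 50 cm, from -1 to 1, a list of three; "dr": the turn, a rotation vector about the tool's x, y, z each as a share of 360 degrees, from -1 to 1, a list of three; "claw": the opening, from 0 (shut) to 1 (fully open). A call has exactly 10 rows; each row is the pose to reach, as a shift and turn from the pose commanded when the call began, along the tool's axes at that moment, turning the shorter way round; what a row does not reach only later rows make up. A row lasts 1/8 s, in which the tool goes at most 62.5 mm and 10.7 degrees, less where a joint would pass 70% of its speed; a pose out of reach is approached as far as the arm can. A call with a number of a shift or a turn outside -1 to 1 is refused whole. A call with a gripper value outside its range is refused whole. The fingers move at their own pace and stop on an object; "newtons" is the grip in N (left out, the last holds). Time passes only in rows, so rows that repeat a pose let the fingers close, or fill a call up. It gives the time, the measured TCP pose, the force, the opening and the grip force at its end, in the units of the state.
- r.get_state(): the state, without advancing time (a new reading comes with each control period).
- r.capture(name): name is "side" or "top"; returns a dict with "pixels" (480x640x3 uint8, red, green, blue), "range_z" (480x640 float32, m along the optical axis (not along the pixel's ray), 0 where there is no reading), "fx", "fy", "cx", "cy" (pixels), "position" and "attitude" of the camera in the world. Camera axes: x right, y up, looking along -z (the intrinsics and any distortion apply to the point x, -y, -z); pixel columns grow to the right and rows downward; lengths in m; the calibration is good to about 2 mm. A picture is of the moment at which its call begins.
- r.close_job(): hands the job in; it is judged then, once.
Trained networks look in the newest picture that a camera, given by its name, has taken for a name from the list of things; names that differ only in an ending like _2 or _b are one class to them, and where a whole thing is asked for, a point or a joint stands for the part that bears it (a point fixed in the world has none). Each returns a list of dicts, best first, with "conf" (0 to 1); they miss things now and then, are a little off and sometimes report something else, mostly with a low value. They report only what shows in the picture. A call takes as long as a camera call. They do not tell look-alikes from the thing itself.
- r.boxes_of(name, camera): "extent" ([left, top, right, bottom] in pixels, round what is visible of it).
- r.regions_of(name, camera): "pixels" (480x640 bool, what is visible of it) and "extent" ([left, top, right, bottom] in pixels, round what is visible of it).
- r.tip_of(name, camera): "at" ([column, row] in pixels: a listed point, or the origin of a listed thing).
The state is a dict: "time_s": time; "joints": joint angles; "qd": joint speeds; "joint_torque": joint torques, N m; "tcp_pos": TCP position; "eef_rot": TCP orientation; "contact_force": force on the tool from outside, world axes, zero at the start; "moment": the same for the moment, N m; "gripper_width": finger opening in m; "gripper_force": force on a finger pad.
Only numpy, scipy, OpenCV 4.12 (cv2) and the standard library are available. Lean on these libraries where they do the work, as an engineer would, in place of code of your own. Each camera call takes 0.05 s, during which the arm holds its last target. There are 200 camera calls.

## Task

Put the washed wooden paddle board away: set it down gently in the steel board organiser, standing upright on its end with the handle up, next to the boards already standing there. Then slide the organiser's divider along until it rests against the paddle board, so that the row is held snugly upright. Leave everything else where it is.

Things in the scene. Friction and masses are not known exactly. Their poses are not given: they have to be found in the camera images.
- paddle: Wooden paddle board, 24 mm thick, 0.25 to 0.42 kg, loose, lying flat at the start. Blade 160 x 110 (x -80 to +80); at one end a handle of the same thickness, 34 wide, 85 long (x +80 to +165), with a round end and a dark hanging hole. Origin: centre of the blade's underside. x: along the length towards the handle's end; y: across; z: out of the face that is up at the start.
- paddle_foot (a point): Centre of the thin 110 x 24 end away from the handle, on which the board is to stand, mid-thickness: paddle x -80, z +12.
- paddle_grip (a point): Centre of the handle where it is best gripped across its 34 width: paddle x +125, z +12, that is 205 mm from the foot, 40 from the handle's end. Gripped lightly here (up to about 10 N) the board can turn between the fingers, and slide along them when pushed; tipped up that way, its foot slips about 12 mm along the worktop, away from the handle.
- organiser: Board organiser of bright steel, fixed: a tray 180 (x) x 300 (y), floor 8 mm above the worktop, a rail along each long side (12 wide, 20 high, 150 clear between). Origin: centre of its underside. y runs along the rails towards the fixed end frame (wire, 148 wide, 144 high, inner side at y +136), against which the boards stand in a row, across the rails.
- white_board: White plastic chopping board, 140 wide x 175 high x 12 thick (its y), standing loose on its edge in the tray next to the end frame. Origin: centre of its lower edge.
- walnut_board: Dark wooden chopping board, 130 wide x 165 high x 19 thick (its y), standing loose in the tray next to the white board; it is the last of the row, and its free face is 9.5 mm from its origin on the -y side. Origin: centre of its lower edge.
- divider (a joint): Position of the organiser's divider along the rails, m: 0 fully open, grows (at most 0.135) as the divider slides towards the end frame; stays where it is left, resists with about 1.5 N, and with up to about 8 N while it also pushes a standing board along the tray.
- divider_face (a point): Point on the divider's inner face (the side that is to rest against the paddle board), mid-width, at tray floor height; axes as the organiser's. The divider is an upright wire frame across the rails, 148 wide, its top 98 above the worktop, on a carriage that reaches 92 mm back from the face, away from the end frame.
- divider_knob (a point): Centre of the black knob on the carriage, by which the divider is slid: 30 mm diameter, upright axis, its sides straight from 55 to 73 mm above the worktop, top 78; stands on a thin stem 72 mm behind the divider's face (organiser -y).
- mug: White mug, 80 diameter, 92 high, standing; bystander. Origin: centre of its foot.
- jar: Glass jar, 52 diameter, 70 high; bystander. Origin: centre of its foot.
- mill: Dark wooden pepper mill, 56 diameter, 165 high; bystander. Origin: centre of its foot.
- soap: White soap bottle, 64 diameter, 180 high; bystander. Origin: centre of its foot.
- bowl: Blue bowl, 140 diameter, 60 high; bystander. Origin: centre of its foot.
- spoon: Wooden spoon, 260 long, lying flat; bystander. Origin: under its middle.
- timer: White kitchen timer, a disc 66 diameter, 26 high; bystander. Origin: centre of its underside.
Not all that is in view belongs to the job. Of the things that look like the white_board, the smaller one is meant.

How it is judged (in metres and radians):
On the way, in this order (a step that is already met when the one before it is completed fails the run):
1. the paddle board stands on its foot in the organiser's tray, handle up, between the other boards and the divider, let go and near upright (within 10 degrees) (angle between paddle's own x axis and vertical below 0.175 rad and z of paddle_foot in the frame of organiser below 0.015 m and y of paddle_foot in the frame of organiser below 0.1 m and y of paddle_foot in the frame of divider_face above 0.007 m and contact force between the fingers and paddle below 0.2 N), for 0.2 s.
2. the divider has been slid up against the paddle board (y of paddle_foot in the frame of divider_face below 0.018 m), for 0.2 s.
At the end, for the whole second after the job is handed in: The paddle board stands still on the tray floor on its foot, handle up, upright within 4 degrees and square across the rails within 6, at most 6 mm from the walnut board; the divider's face is at most 6 mm from it; the white and walnut boards still stand in the tray, upright within 4 degrees (angle between paddle's own x axis and vertical below 0.07 rad and angle between the z axis of paddle and the y axis of organiser, either way round below 0.1 rad and z of each of paddle_foot, walnut_board, white_board in the frame of organiser below 0.013 m and x of paddle_foot in the frame of organiser between -0.025 and 0.025 m and y of paddle_foot in the frame of walnut_board between -0.0275 and -0.017 m and y of paddle_foot in the frame of divider_face between 0.007 and 0.018 m and angle between each of white_board, walnut_board's own z axis and vertical below 0.07 rad and linear speed of paddle below 0.02 m/s); the robot touches nothing.
It fails at once if the paddle board is dropped into the organiser (faster than 0.6 m/s with its foot less than 60 mm up, within 0.15 m of the organiser's centre) (horizontal distance between paddle_foot and organiser below 0.15 m and z of paddle_foot in the frame of organiser below 0.06 m and linear speed of paddle above 0.6 m/s).
It fails at once if a board standing in the organiser is knocked over (tilts more than 20 degrees) (angle between any of white_board, walnut_board's own z axis and vertical above 0.35 rad).
It fails at once if a bystander is moved more than 30 mm (distance of any of mug, jar, mill, soap, bowl, spoon, timer from where it was at the start of the episode above 0.03 m).
It also fails if it takes over 64 s, if anything falls off the work surface, if the arm or the gripper's body presses on something with over 40 N, if the wrist force passes 120 N, or if a joint passes its speed limit or range.

## Working session

There is one attempt and no reset: what is moved stays moved. The work goes in short steps, Python scripts to look and compute and a tool call to move; the robot and the scene stay as the last step left them, time stands still between calls to the robot, and variables do not carry over. Pictures are saved under pics/ and viewed, at most 10 in all, crops included, and the job is handed in when it is done.

Besides the shell and the picture viewer there is one more tool, called after "Request:" by a JSON object that holds its "method" and its "body". jog_arm: Moves the arm, as the interface text tells. Its arguments: {"type":"object","properties":{"travel":{"type":"array"},"dr":{"type":"array"},"claw":{"type":"array"},"newtons":{"type":"number"}},"required":["travel","dr","claw"]}

```bash
mkdir -p pics; cat > h.py <<'E'
from plant import r
import numpy as np, cv2
from scipy.spatial.transform import Rotation as R
def cap(n):
    c=r.capture(n); return c
def rotm(a):
    a=np.array(a,float)
    if a.shape==(3,3): return a
    if a.size==4: return R.from_quat(a).as_matrix()
    return R.from_euler('xyz',a,degrees=True).as_matrix()
def cloud(c):
    v,u=np.mgrid[0:480,0:640]; z=c['range_z']
    p=np.stack([(u-c['cx'])/c['fx']*z,-(v-c['cy'])/c['fy']*z,-z],-1)
    return p@rotm(c['attitude']).T+np.array(c['position'])
def save(c,f,box=None,s=1):
    im=c['pixels'][...,::-1]
    if box: im=im[box[1]:box[3],box[0]:box[2]]
    cv2.imwrite('pics/'+f,cv2.resize(im,None,fx=s,fy=s,interpolation=cv2.INTER_CUBIC))
E
python3 - <<'E'
from h import *
for n in ['top','side']:
    c=cap(n); save(c,n+'0.png'); print(n,c['position'],c['attitude'],c['fx'],c['fy'],c['cx'],c['cy'],[k for k in c])
    P=cloud(c); np.save(n+'0.npy',P)
    for k in ['paddle','organiser','white_board','walnut_board','divider','mug','jar','mill','soap','bowl','spoon','timer']:
        for d in r.regions_of(k,n)[:3]:
            m=d['pixels']; q=P[m&(c['range_z']>0)]
            print(k,round(d['conf'],2),np.array(d['extent']).astype(int),q.min(0).round(3),q.max(0).round(3)) if len(q) else 0
    for k in ['paddle_foot','paddle_grip','divider_knob','divider_face']:
        for d in r.tip_of(k,n)[:2]:
            u,v=np.array(d['at']).astype(int); print(k,round(d['conf'],2),u,v,P[v,u].round(3))
print(r.get_state())
E
```

```text
top [ 0.32018921 -0.03858762  1.71626166] [  6.27792933  -0.36867851 -90.96713574] 582.5558374237357 582.5558374237357 316.7632352094356 240.684384048656 ['pixels', 'range_z', 'fx', 'fy', 'cx', 'cy', 'position', 'attitude']
paddle 0.6 [324 223 407 260] [ 0.447 -0.32  -0.002] [ 0.558 -0.077  0.039]
organiser 0.87 [148 218 270 299] [ 0.343  0.085 -0.01 ] [0.584 0.442 0.167]
white_board 0.94 [135 319 193 384] [ 0.097  0.312 -0.012] [0.286 0.492 0.245]
white_board 0.86 [147 219 167 273] [ 0.422  0.353 -0.003] [0.567 0.447 0.194]
walnut_board 0.88 [154 219 186 271] [0.427 0.334 0.004] [0.552 0.382 0.181]
divider 0.7 [205 228 258 297] [ 0.349  0.127 -0.007] [0.545 0.253 0.108]
mug 0.92 [229 150 267 183] [ 0.687  0.087 -0.009] [0.797 0.21  0.102]
jar 0.77 [290 159 308 182] [ 0.68  -0.027 -0.003] [0.733 0.02  0.08 ]
mill 0.88 [421 156 448 188] [ 0.669 -0.45  -0.009] [ 0.762 -0.36   0.167]
mill 0.37 [205 230 254 297] [ 0.349  0.127 -0.007] [0.545 0.253 0.108]
soap 0.8 [442 276 474 296] [ 0.335 -0.503 -0.005] [ 0.4   -0.412  0.185]
bowl 0.93 [165 138 214 183] [ 0.671  0.244 -0.006] [0.826 0.39
[... 2295 characters left out ...]
0.354 0.055]
{'time_s': 1.7, 'joints': array([-5.79205710e+01,  2.05459851e+01,  6.82837168e-01,  9.13787295e-04,
       -7.01352268e+01, -1.65072476e+01]), 'qd': array([-0.01968376,  0.0397414 , -0.00013935, -0.00725756, -0.01208714,
        0.02238429]), 'joint_torque': array([-2.34379213e-04, -5.82368231e+01,  2.93300450e+01,  7.00221151e+00,
        1.24851268e-02, -2.26815644e-06]), 'tcp_pos': array([ 0.18118777, -0.6502203 ,  0.22657504]), 'eef_rot': array([-1.79998198e+02, -3.62200277e-04, -1.64427508e+02]), 'contact_force': array([-0.09212957, -0.5059351 , -0.17271848]), 'moment': array([0.00947633, 0.08241329, 0.05885022]), 'gripper_force': 0.0, 'gripper_width': 0.08795427291759754}
```

View images.

```bash
python3 - <<'E'
import cv2
a=cv2.imread('pics/top0.png')[130:390,120:480]
cv2.imwrite('pics/t1.png',cv2.resize(a,None,fx=2.2,fy=2.2,interpolation=cv2.INTER_CUBIC))
E
```

```text
(no output)
```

View pics/t1.png

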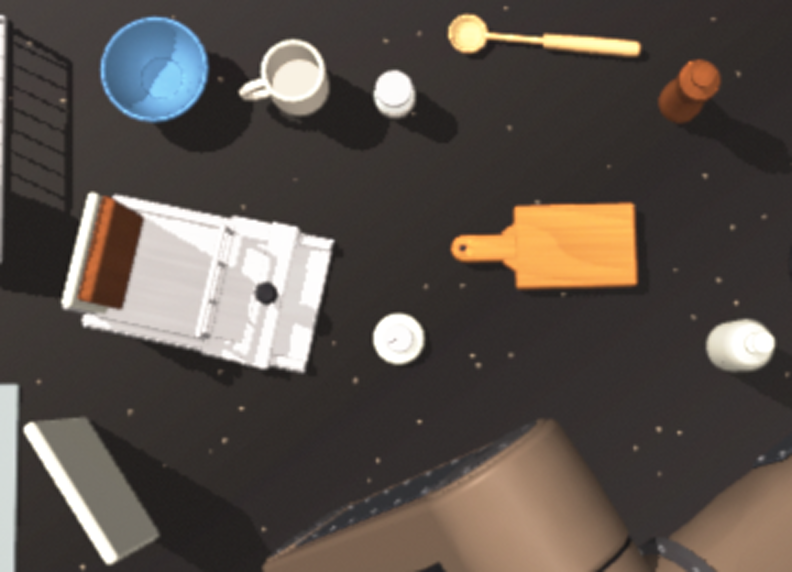

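View pics/side0.png

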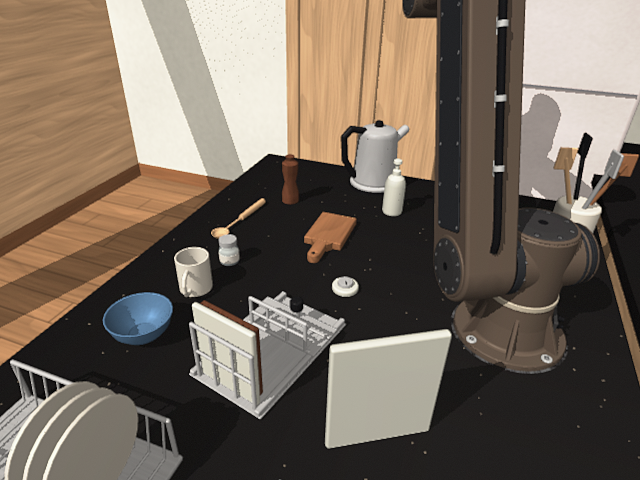

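The view shows one paddle (top px 365,240, handle to the left). Two things could be taken for the white_board: the one in the organiser at (157,246), and a bigger decoy at (164,350). The knob is at (241,262); the white jar lid at (297,173) is its only false match. The choice matches the description, so I'll fit the geometry from the stored clouds.

```bash
python3 - <<'E'
from h import *
def rect(q,n):
    (c,s,a)=cv2.minAreaRect((q[:,:2]*1000).astype(np.float32)); print(n,np.round(c,1),np.round(s,1),round(a,2),len(q),q[:,2].mean().round(4))
for n in ['top','side']:
    P=np.load(n+'0.npy').reshape(-1,3); x,y,z=P.T
    def sel(x0,x1,y0,y1,z0,z1): return P[(x>x0)&(x<x1)&(y>y0)&(y<y1)&(z>z0)&(z<z1)]
    bl=sel(.43,.58,-.33,-.175,.017,.032); rect(bl,n+' blade')
    hd=sel(.46,.54,-.145,-.05,.017,.032); rect(hd,n+' handle'); print(hd.mean(0).round(4),bl.mean(0).round(4), hd[:,1].max())
    al=sel(.43,.58,-.34,-.05,.017,.032); rect(al,n+' paddle')
    org=sel(.33,.62,.07,.43,.014,.026); rect(org,n+' organiser rail z')
    rect(sel(.33,.62,.05,.46,.004,.2),n+' org all')
    rect(sel(.40,.60,.30,.45,.16,.20),n+' boards top')
    rect(sel(.41,.49,.13,.21,.072,.085),n+' knob')
    rect(sel(.33,.60,.15,.29,.088,.105),n+' divider top')
E
```

```text
top blade [ 502.6 -247.5] [110.3 145.5] 0.63 1731 0.0244
top handle [ 500.5 -111.3] [35.3 69.8] 5.4 252 0.0241
[ 0.5007 -0.1122  0.0241] [ 0.5025 -0.2476  0.0244] -0.07658839396234547
top paddle [ 502.3 -198.4] [110.6 243.7] 0.41 2244 0.0243
top organiser rail z [467.8 222.8] [343.4 245.3] 76.47 1113 0.0194
top org all [475. 255.] [290.  409.9] 0.04 7850 0.0374
top boards top [488.3 364.1] [ 34.7 139.9] 77.39 696 0.1758
top knob [442.7 165.2] [27.5 24.5] 36.98 66 0.0774
top divider top [457.8 231.7] [  9.6 144. ] 76.82 149 0.0969
side blade [ 500.2 -248.5] [110.8 147.8] 0.59 915 0.0218
side handle [ 496.  -108.9] [44.1 71.3] 0.7 192 0.0214
[ 0.4973 -0.1098  0.0214] [ 0.4982 -0.2434  0.0218] -0.07323181356179975
side paddle [ 499.7 -197.8] [110.8 249.2] 0.59 1301 0.0216
side organiser rail z [459.7 249.1] [299.8 187. ] 76.8 1413 0.0205
side org all [459.3 249.5] [302.1 190.1] 77.35 11697 0.0601
side boards top [485.7 365.6] [ 33.4 141.2] 77.6 1252 0.1736
side knob [440.  167.2] [25.1 27.2] 64.95 93 0.0754
side divider top [455.6 232.5] [  9.7 147.2] 76.94 266 0.0946
```

Request:
{"method": "jog_arm", "body": {"travel": [[-0.9012, 0.859, 0], [-0.9012, 0.859, 0], [-0.9012, 0.859, 0], [-0.9012, 0.859, 0], [-0.9012, 0.859, 0], [-0.9012, 0.859, 0], [-0.9012, 0.859, 0], [-0.9012, 0.859, 0], [-0.9012, 0.859, 0], [-0.9012, 0.859, 0]], "dr": [[0, 0, -0.2083], [0, 0, -0.2083], [0, 0, -0.2083], [0, 0, -0.2083], [0, 0, -0.2083], [0, 0, -0.2083], [0, 0, -0.2083], [0, 0, -0.2083], [0, 0, -0.2083], [0, 0, -0.2083]], "claw": [1, 1, 1, 1, 1, 1, 1, 1, 1, 1], "newtons": 8}}

```text
time_s: 2.95
tcp_pos: [0.5008, -0.1134, 0.2271]
eef_rot: [-179.9, 0.0, -89.4]
contact_force: [1.8, -1.2, -0.3]
gripper_width: 0.0878
gripper_force: 0.0
```

```bash
cat >> h.py <<'E'
def mv(p1,yaw,p0=None,yaw0=None):
    s=r.get_state(); p0=s['tcp_pos'] if p0 is None else p0
    R0=rotm(s['eef_rot'] if yaw0 is None else [180,0,yaw0]); R1=rotm([180,0,yaw])
    return (R0.T@(np.array(p1)-p0)/.5).round(4),(R.from_matrix(R0.T@R1).as_rotvec(degrees=True)/360).round(4)
E
python3 - <<'E'
from h import *
P=np.load('top0.npy').reshape(-1,3); d=P-[.4595,.2493,0]
Y=d@[.2215,.9752,0]; X=d@[.9752,-.2215,0]
for z0 in (.03,.06,.09,.12,.15):
    m=(abs(X)<.05)&(Y>.07)&(Y<.118)&(P[:,2]>z0)&(P[:,2]<z0+.02); print(z0,m.sum(),np.percentile(Y[m],[10,50,90]).round(4),np.polyfit(X[m],Y[m],1).round(4))
s=r.get_state();print(s['tcp_pos'],s['eef_rot'],s['joints'],mv([.5,-.1155,.003],-89.4))
E
```

```text
0.03 54 [0.1019 0.1033 0.1044] [0.0004 0.1033]
0.06 67 [0.1023 0.1037 0.1048] [-0.0056  0.1036]
0.09 74 [0.1021 0.1034 0.1046] [-0.0028  0.1033]
0.12 72 [0.1016 0.1034 0.1044] [-1.000e-04  1.032e-01]
0.15 103 [0.1022 0.1038 0.1112] [0.009 0.105]
[ 0.50083719 -0.11342606  0.22710618] [-1.79930075e+02  1.90220252e-03 -8.94075669e+01] [ 9.17775028e+00  5.17553420e+00 -1.94028925e+01  9.41554641e-03
 -6.53521480e+01 -8.58923979e+00] (array([0.0041, 0.0023, 0.4482]), array([-0.0002,  0.    , -0.    ]))
```

Request:
{"method": "jog_arm", "body": {"travel": [[0, 0, 0.125], [0, 0, 0.25], [0, 0, 0.35], [0, 0, 0.42], [0, 0, 0.447], [0, 0, 0.447], [0, 0, 0.447], [0, 0, 0.447], [0, 0, 0.447], [0, 0, 0.447]], "dr": [[0, 0, 0], [0, 0, 0], [0, 0, 0], [0, 0, 0], [0, 0, 0], [0, 0, 0], [0, 0, 0], [0, 0, 0], [0, 0, 0], [0, 0, 0]], "claw": [1, 1, 1, 1, 1, 1, 0, 0, 0, 0], "newtons": 8}}

```text
time_s: 4.2
tcp_pos: [0.5002, -0.1155, 0.0035]
eef_rot: [-179.9, 0.0, -89.4]
contact_force: [-0.3, -0.6, -0.3]
gripper_width: 0.0535
gripper_force: 0.0
```

Request:
{"method": "jog_arm", "body": {"travel": [[0, 0, 0], [0, 0, 0], [0, 0, 0], [0, 0, 0], [0, 0, 0], [0.0076, 0, -0.0428], [0.0196, 0, -0.0846], [0.0358, 0, -0.1254], [0.0562, 0, -0.1644], [0.0804, 0, -0.2014]], "dr": [[0, 0, 0], [0, 0, 0], [0, 0, 0], [0, 0, 0], [0, 0, 0], [0, 0, 0], [0, 0, 0], [0, 0, 0], [0, 0, 0], [0, 0, 0]], "claw": [0, 0, 0, 0, 0, 0, 0, 0, 0, 0], "newtons": 8}}

```text
time_s: 5.45
tcp_pos: [0.5, -0.1557, 0.1041]
eef_rot: [180.0, 0.0, -89.4]
contact_force: [0.1, 0.5, -1.6]
gripper_width: 0.0341
gripper_force: 8.0
```

```bash
python3 - <<'E'
from h import *
import h
c=cap('side'); save(c,'s1.png',[240,120,440,290],3)
s=r.get_state(); print(s['tcp_pos'],s['gripper_width'],s['gripper_force'],s['contact_force'])
for t in (36,42,48,54,60,66,72,78,84,90):
    a=np.radians(t); print(t,round((205*(1-np.cos(a))+25.5*np.sin(a)-40.2)/500,4),round(-(205*np.sin(a)-13.5*(1-np.cos(a))-100.7)/500,4))
E
```

```text
[ 0.5013419  -0.15688446  0.10645697] 0.034206270984751326 8.004202544689178 [ 1.54150337 -1.70006809  1.2479437 ]
36 0.0279 -0.0344
42 0.059 -0.066
48 0.0932 -0.0944
54 0.1299 -0.1192
60 0.1688 -0.1402
66 0.2094 -0.1571
72 0.2514 -0.1699
78 0.2942 -0.1783
84 0.3375 -0.1822
90 0.3806 -0.1816
```

View pics/s1.png

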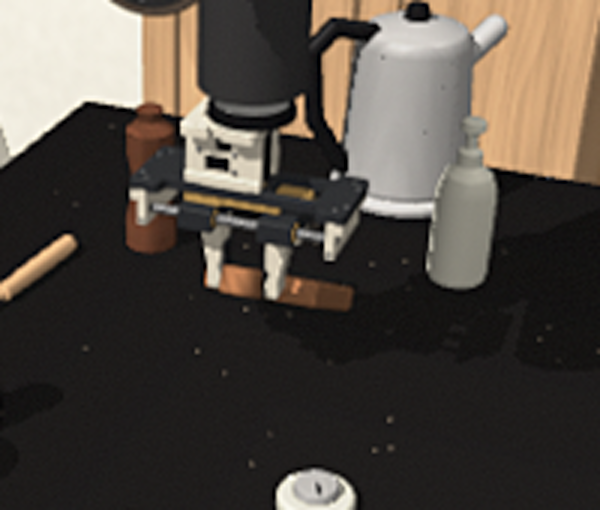

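Edge-on thin band at (320,215): the board is tipped about 30°, as the arc plans. I'll carry on.

Request:
{"method": "jog_arm", "body": {"travel": [[0.028, 0, -0.034], [0.059, 0, -0.066], [0.093, 0, -0.0944], [0.13, 0, -0.119], [0.169, 0, -0.14], [0.209, 0, -0.157], [0.2514, 0, -0.17], [0.294, 0, -0.178], [0.3375, 0, -0.182], [0.3806, 0, -0.1816]], "dr": [[0, 0, 0], [0, 0, 0], [0, 0, 0], [0, 0, 0], [0, 0, 0], [0, 0, 0], [0, 0, 0], [0, 0, 0], [0, 0, 0], [0, 0, 0]], "claw": [0, 0, 0, 0, 0, 0, 0, 0, 0, 0]}}

```text
time_s: 6.75
tcp_pos: [0.502, -0.3476, 0.1947]
eef_rot: [180.0, -0.0, -89.5]
contact_force: [0.7, 1.3, -1.1]
gripper_width: 0.0343
gripper_force: 8.0
```

```bash
cat >> h.py <<'E'
def face(c,lo,hi,zs,u=(0.,1.)):
    """near face of board seen: median position along u, per height slice"""
    P=cloud(c).reshape(-1,3); o=[]
    for z in zs:
        m=np.all(P>[lo[0],lo[1],z],1)&np.all(P<[hi[0],hi[1],z+.02],1)
        if m.sum()>5: o.append((z+.01,int(m.sum()),*np.percentile(P[m][:,:2]@u,[10,50,90]).round(4)))
    return o
E
python3 - <<'E'
from h import *
c=cap('side'); save(c,'s2.png',[240,100,440,270],3)
s=r.get_state(); print(s['tcp_pos'],s['gripper_width'],s['gripper_force'],s['contact_force'],s['moment'])
for l in face(c,(.46,-.45),(.54,-.2),np.arange(.01,.18,.02)): print(l)
E
```

```text
[ 0.5021582  -0.34961855  0.19454215] 0.03376806361202192 8.000706173479557 [ 1.00470555 -1.44804098  4.25435139] [-0.292607   -0.14864207 -0.05219047]
(np.float64(0.02), 138, np.float64(-0.3318), np.float64(-0.3286), np.float64(-0.3251))
(np.float64(0.04), 142, np.float64(-0.3312), np.float64(-0.3282), np.float64(-0.3251))
(np.float64(0.06), 150, np.float64(-0.3308), np.float64(-0.3275), np.float64(-0.3244))
(np.float64(0.07999999999999999), 143, np.float64(-0.3302), np.float64(-0.3273), np.float64(-0.3235))
(np.float64(0.09999999999999998), 156, np.float64(-0.33), np.float64(-0.3269), np.float64(-0.3234))
(np.float64(0.11999999999999997), 154, np.float64(-0.3297), np.float64(-0.3267), np.float64(-0.3233))
(np.float64(0.13999999999999999), 161, np.float64(-0.3288), np.float64(-0.3262), np.float64(-0.3227))
(np.float64(0.16), 168, np.float64(-0.3376), np.float64(-0.3267), np.float64(-0.3227))
(np.float64(0.18), 98, np.float64(-0.3324), np.float64(-0.326), np.float64(-0.3228))
```

View pics/s2.png

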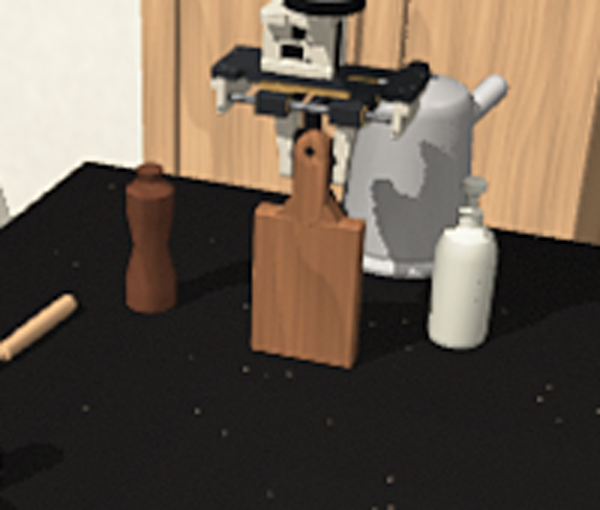

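The board stands upright at px (342,192), tilted less than 1°. Next I'll firm up the grip, lift, and carry it.

Request:
{"method": "jog_arm", "body": {"travel": [[0, 0, 0], [0, 0, 0], [0, 0, -0.04], [0, 0, -0.12], [0, 0, -0.2], [0, 0, -0.28], [-0.08, 0, -0.28], [-0.18, 0, -0.28], [-0.28, 0, -0.28], [-0.38, 0, -0.28]], "dr": [[0, 0, 0], [0, 0, 0], [0, 0, 0], [0, 0, 0], [0, 0, 0], [0, 0, 0], [0, 0, 0], [0, 0, 0], [0, 0, 0], [0, 0, 0]], "claw": [0, 0, 0, 0, 0, 0, 0, 0, 0, 0], "newtons": 30}}

```text
time_s: 8.05
tcp_pos: [0.4993, -0.1534, 0.3335]
eef_rot: [179.9, 0.1, -89.4]
contact_force: [0.1, 0.6, -2.9]
gripper_width: 0.0335
gripper_force: 30.0
```

```bash
python3 - <<'E'
from h import *
s=r.get_state(); print(s['tcp_pos'],s['eef_rot'],s['gripper_width'],s['gripper_force'],mv([.4766,.3249,.334],-102.8), mv([.4766,.3249,.334],-102.8,[.5024-.002,-.346+.19,.3343],-89.4))
E
```

```text
[ 0.49932325 -0.15341364  0.33348223] [ 1.79900658e+02  8.20359089e-02 -8.94023249e+01] 0.033541959908399525 29.997081197798252 (array([-9.57e-01,  3.55e-02,  4.00e-04]), array([0.0003, 0.0002, 0.0372])) (array([-9.622e-01,  3.750e-02,  6.000e-04]), array([-0.    , -0.    ,  0.0372]))
```

Request:
{"method": "jog_arm", "body": {"travel": [[-0.1, 0, 0], [-0.21, 0.01, 0], [-0.32, 0.014, 0], [-0.43, 0.018, 0], [-0.54, 0.022, 0], [-0.65, 0.026, 0], [-0.76, 0.03, 0], [-0.86, 0.034, 0], [-0.93, 0.036, 0], [-0.96, 0.037, 0]], "dr": [[0, 0, 0.004], [0, 0, 0.008], [0, 0, 0.012], [0, 0, 0.016], [0, 0, 0.02], [0, 0, 0.024], [0, 0, 0.028], [0, 0, 0.032], [0, 0, 0.036], [0, 0, 0.0372]], "claw": [0, 0, 0, 0, 0, 0, 0, 0, 0, 0]}}

```text
time_s: 9.3
tcp_pos: [0.4755, 0.3258, 0.3329]
eef_rot: [179.9, -0.1, -102.7]
contact_force: [0.2, 1.4, -2.8]
gripper_width: 0.0338
gripper_force: 30.0
```

```bash
cat >> h.py <<'E'
C0=np.array([.4595,.2493,0]); U=np.array([.2215,.9752,0]); E0=np.array([.9752,-.2215,0])
def orgc(c): 
    P=cloud(c).reshape(-1,3); d=P-C0; return np.c_[d@E0,d@U,P[:,2]]
def sl(Q,x,y,z): return Q[(Q[:,0]>x[0])&(Q[:,0]<x[1])&(Q[:,1]>y[0])&(Q[:,1]<y[1])&(Q[:,2]>z[0])&(Q[:,2]<z[1])]
E
python3 - <<'E'
from h import *
for n in ('side','top'):
    c=cap(n); save(c,n+'3.png',[120,110,380,430] if n=='side' else [100,150,340,330],1.8 if n=='side' else 3)
    Q=orgc(c)
    for z in np.arange(.14,.32,.02):
        q=sl(Q,(-.05,.05),(.03,.13),(max(z,.185 if z>.17 else 0),z+.02))
        if len(q)>8: print(n,round(z+.01,3),len(q),np.percentile(q[:,1],[5,50,95]).round(4),np.polyfit(q[:,0],q[:,1],1).round(3),q[:,0].min().round(3),q[:,0].max().round(3))
    q=sl(Q,(-.08,.08),(.03,.15),(.2,.36)); print('x range blade',np.percentile(sl(q,(-1,1),(-1,1),(.2,.28))[:,0],[1,99]), np.percentile(q[:,2],[1,99]))
s=r.get_state(); print(s['tcp_pos'],s['eef_rot'],((s['tcp_pos']-C0)@E0).round(4),((s['tcp_pos']-C0)@U).round(4))
E
```

```text
side 0.15 44 [0.0919 0.0928 0.0938] [0.004 0.093] -0.05 0.045
side 0.17 619 [0.0926 0.0947 0.1156] [0.001 0.101] -0.049 0.05
side 0.19 270 [0.0934 0.0945 0.0956] [0.003 0.095] -0.05 0.05
side 0.21 361 [0.0938 0.0951 0.0964] [0.003 0.095] -0.05 0.049
side 0.23 381 [0.0946 0.0958 0.0972] [0.    0.096] -0.05 0.05
side 0.25 409 [0.0954 0.0966 0.0978] [0.002 0.097] -0.05 0.05
side 0.27 417 [0.0961 0.0973 0.0985] [0.003 0.097] -0.05 0.05
side 0.29 590 [0.0807 0.0974 0.099 ] [0.021 0.095] -0.05 0.05
side 0.31 366 [0.0783 0.0973 0.0995] [0.269 0.097] -0.033 0.025
x range blade [-0.05792143  0.04926652] [0.20179453 0.35808456]
top 0.15 60 [0.0693 0.0705 0.072 ] [0.005 0.071] -0.049 0.049
top 0.17 85 [0.0694 0.0711 0.0727] [0.005 0.071] -0.048 0.049
top 0.19 62 [0.0704 0.072  0.0734] [0.003 0.072] -0.05 0.048
top 0.21 79 [0.071  0.0726 0.0745] [0.003 0.073] -0.048 0.049
top 0.23 97 [0.0717 0.0734 0.0748] [-0.     0.073] -0.05 0.049
top 0.25 102 [0.0729 0.0744 0.0761] [0.002 0.074] -0.049 0.05
top 0.27 88 [0.0735 0.0751 0.0767] [0.005 0.075] -0.05 0.049
top 0.29 62 [0.0737 0.0759 0.0777] [-0.002  0.076] -0.05 0.045
top 0.31 25 [0.0756 0.0765 0.0781] [0.035 0.076] -0.014 0.027
x range blade [-0.05452108  0.05310769] [0.20216458 0.35015081]
[0.47605823 0.3250482  0.33324857] [ 1.79898670e+02 -9.27350621e-02 -1.02717546e+02] -0.0006 0.0775
```

View pics/side3.png

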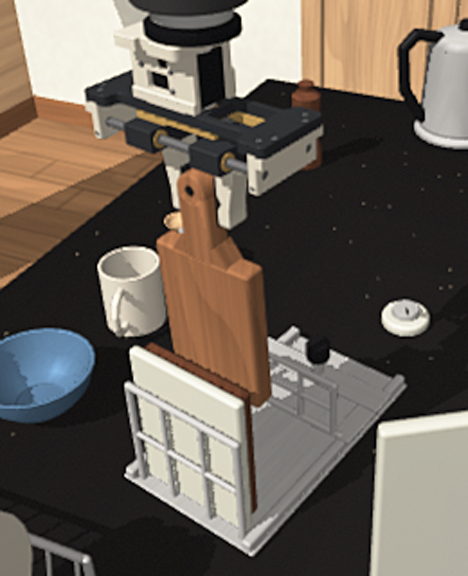

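Tilt is 2° with about 5 mm to spare. I'll correct the tilt, back off 2 mm, and descend slowly.

Request:
{"method": "jog_arm", "body": {"travel": [[0.004, 0, 0], [0.004, 0, 0.02], [0.004, 0, 0.06], [0.004, 0, 0.1], [0.004, 0, 0.14], [0.004, 0, 0.18], [0.004, 0, 0.21], [0.004, 0, 0.235], [0.004, 0, 0.248], [0.004, 0, 0.252]], "dr": [[0, -0.0056, 0], [0, -0.0056, 0], [0, -0.0056, 0], [0, -0.0056, 0], [0, -0.0056, 0], [0, -0.0056, 0], [0, -0.0056, 0], [0, -0.0056, 0], [0, -0.0056, 0], [0, -0.0056, 0]], "claw": [0, 0, 0, 0, 0, 0, 0, 0, 0, 0]}}

```text
time_s: 10.65
tcp_pos: [0.4768, 0.3218, 0.2084]
eef_rot: [-180.0, 2.0, -102.8]
contact_force: [0.0, -0.0, -2.3]
gripper_width: 0.0336
gripper_force: 30.0
```

```bash
cat > m.py <<'E'
from h import *
c=cap('side'); Q=orgc(c)
for z in (.19,.21,.23):
    q=sl(Q,(-.016,.016),(.03,.13),(z,z+.015)); 
    if len(q)>5: print('side face',z,len(q),np.percentile(q[:,1],[10,50,90]).round(4))
c=cap('top'); Q=orgc(c)
for z in (.02,.05,.08,.11,.14,.17,.21,.23):
    q=sl(Q,(-.045,.045),(.03,.095),(z,z+.015))
    if len(q)>5: print('top face',z,len(q),np.percentile(q[:,1],[10,50,90]).round(4),np.polyfit(q[:,0],q[:,1],1).round(3),np.percentile(q[:,0],[1,99]).round(3))
q=sl(Q,(-.06,.06),(.097,.125),(.165,.18)); print('walnut top y',np.percentile(q[:,1],[2,50,98]))
q=sl(Q,(-.06,.06),(-.04,.06),(.09,.105)); print('divider top',len(q),np.percentile(q[:,1],[5,50,95]))
q=sl(Q,(-.03,.03),(-.12,0.06),(.072,.082)); print('knob',len(q),q.mean(0).round(4))
s=r.get_state(); print(s['time_s'],s['tcp_pos'],s['eef_rot'],s['contact_force'],s['moment'],s['gripper_width'],'org xy',((s['tcp_pos']-C0)@E0).round(4),((s['tcp_pos']-C0)@U).round(4))
E
python3 m.py
```

```text
side face 0.19 107 [0.0907 0.0957 0.097 ]
side face 0.21 100 [0.0934 0.0957 0.0967]
side face 0.23 105 [0.0943 0.0959 0.0971]
top face 0.02 39 [0.0725 0.0734 0.0744] [0.022 0.071] [-0.044  0.044]
top face 0.05 37 [0.0722 0.0731 0.0743] [-0.002  0.073] [-0.042  0.044]
top face 0.08 47 [0.0721 0.0732 0.0747] [0.001 0.073] [-0.044  0.043]
top face 0.11 33 [0.0721 0.0733 0.0744] [-0.001  0.073] [-0.044  0.042]
top face 0.14 25 [0.0723 0.0734 0.0743] [-0.019  0.074] [-0.011  0.031]
walnut top y [0.10339764 0.11563681 0.1245862 ]
divider top 121 [-0.02133881 -0.0179336  -0.01366861]
knob 68 [ 0.0011 -0.0836  0.0772]
10.75 [0.47685467 0.32197798 0.20878065] [-179.98426116    2.03245102 -102.82600103] [ 0.05063668  1.02392015 -2.84604862] [-0.0695931   0.13145628  0.00938609] 0.033974831288393945 org xy 0.0008 0.0747
```

Request:
{"method": "jog_arm", "body": {"travel": [[-0.003, 0, 0], [-0.006, 0, 0.002], [-0.006, 0, 0.004], [-0.006, 0, 0.006], [-0.006, 0, 0.008], [-0.006, 0, 0.01], [-0.006, 0, 0.011], [-0.006, 0, 0.012], [-0.006, 0, 0.013], [-0.006, 0, 0.013]], "dr": [[0, 0, 0], [0, 0, 0], [0, 0, 0], [0, 0, 0], [0, 0, 0], [0, 0, 0], [0, 0, 0], [0, 0, 0], [0, 0, 0], [0, 0, 0]], "claw": [0, 0, 0, 0, 0, 0, 0, 0, 0, 0]}}

```text
time_s: 12.0
tcp_pos: [0.4775, 0.325, 0.2024]
eef_rot: [-180.0, 2.0, -102.8]
contact_force: [-0.7, 0.4, -1.7]
gripper_width: 0.034
gripper_force: 30.0
```

```bash
python3 m.py
```

```text
side face 0.19 99 [0.0973 0.0991 0.1001]
side face 0.21 95 [0.0973 0.0989 0.0999]
side face 0.23 122 [0.0914 0.0989 0.1001]
top face 0.02 35 [0.0755 0.0765 0.078 ] [0.01  0.077] [-0.04   0.044]
top face 0.05 38 [0.0747 0.0764 0.0775] [0.003 0.076] [-0.043  0.044]
top face 0.08 44 [0.0752 0.0765 0.0776] [-0.017  0.076] [-0.043  0.042]
top face 0.11 33 [0.0751 0.0765 0.0777] [0.001 0.076] [-0.042  0.043]
top face 0.14 22 [0.0756 0.0765 0.0773] [0.013 0.076] [-0.008  0.029]
walnut top y [0.10074536 0.1149981  0.12476268]
divider top 120 [-0.02132616 -0.01781152 -0.0140347 ]
knob 73 [ 0.0019 -0.0837  0.0773]
12.1 [0.47746899 0.32500306 0.20234942] [-179.99174482    2.02537616 -102.83283776] [-0.45606898  0.74374072 -0.64344393] [-0.18964682  0.21311112 -0.03002131] 0.03363880653096119 org xy 0.0008 0.0778
```

Request:
{"method": "jog_arm", "body": {"travel": [[0, 0, 0.001], [0, 0, 0.002], [0, 0, 0.003], [0, 0, 0.003], [0, 0, 0.003], [0, 0, 0.003], [0, 0, 0.003], [0, 0, 0.003], [0, 0, 0.003], [0, 0, 0.003]], "dr": [[0, 0, 0], [0, 0, 0], [0, 0, 0], [0, 0, 0], [0, 0, 0], [0, 0, 0], [0, 0, 0], [0, 0, 0], [0, 0, 0], [0, 0, 0]], "claw": [0, 0, 0, 0, 0, 0, 0, 0, 0, 0]}}

```text
time_s: 13.35
tcp_pos: [0.4777, 0.3253, 0.2023]
eef_rot: [-179.9, 2.1, -102.8]
contact_force: [-4.0, -0.8, 9.8]
gripper_width: 0.0339
gripper_force: 30.0
```

Request:
{"method": "jog_arm", "body": {"travel": [[0, 0, 0], [0, 0, 0], [0, 0, 0], [0, 0, 0], [0, 0, 0], [0, 0, 0], [0, 0, 0], [0, 0, 0], [0, 0, 0], [0, 0, 0]], "dr": [[0, 0, 0], [0, 0, 0], [0, 0, 0], [0, 0, 0], [0, 0, 0], [0, 0, 0], [0, 0, 0], [0, 0, 0], [0, 0, 0], [0, 0, 0]], "claw": [0, 0, 0, 0.42, 0.46, 0.5, 0.6, 0.7, 0.7, 0.7], "newtons": 5}}

```text
time_s: 14.6
tcp_pos: [0.4775, 0.3251, 0.2007]
eef_rot: [-180.0, 2.0, -102.8]
contact_force: [0.2, 0.7, -0.4]
gripper_width: 0.061
gripper_force: 0.0
```

```bash
python3 m.py
```

```text
side face 0.19 104 [0.0932 0.0982 0.0995]
side face 0.21 117 [0.0879 0.0981 0.099 ]
side face 0.23 124 [0.0902 0.0979 0.0993]
top face 0.02 38 [0.0747 0.0764 0.0775] [0.064 0.076] [-0.042  0.043]
top face 0.05 42 [0.0753 0.0765 0.0774] [0.001 0.076] [-0.043  0.044]
top face 0.08 45 [0.075  0.0762 0.0777] [-0.008  0.076] [-0.042  0.043]
top face 0.11 37 [0.0754 0.0763 0.0774] [-0.001  0.076] [-0.04   0.044]
top face 0.14 37 [0.0752 0.0763 0.0775] [-0.005  0.076] [-0.027  0.044]
top face 0.17 9 [0.0794 0.0805 0.0933] [-0.17   0.083] [-0.026  0.025]
walnut top y [0.09858723 0.09858723 0.09858723]
divider top 118 [-0.02134985 -0.01805332 -0.01427443]
knob 67 [ 0.0022 -0.083   0.0772]
14.7 [0.47744601 0.32502515 0.20067134] [-179.99841927    2.01610183 -102.83181934] [-0.03773546  0.02486053  0.63618787] [-0.12369235  0.1427012   0.01700267] 0.06122507031760462 org xy 0.0007 0.0778
```

```bash
python3 - <<'E'
from h import *
p=r.get_state()['tcp_pos']
print(mv(p+[0,0,.11],-102.8)); print(mv([.4423,.1666,.3107],-102.8)); print(mv([.4423,.1666,.13],-102.8))
E
```

```text
(array([-0.0077, -0.    , -0.2199]), array([-0.    ,  0.0056, -0.0001]))
(array([ 0.3166, -0.0018, -0.2313]), array([-0.    ,  0.0056, -0.0001]))
(array([ 0.3293, -0.0018,  0.1298]), array([-0.    ,  0.0056, -0.0001]))
```

Request:
{"method": "jog_arm", "body": {"travel": [[0, 0, 0], [-0.001, 0, -0.03], [-0.003, 0, -0.09], [-0.006, 0, -0.16], [-0.008, 0, -0.22], [-0.008, 0, -0.22], [0.08, 0, -0.223], [0.19, -0.001, -0.227], [0.29, -0.002, -0.231], [0.3166, -0.002, -0.2313]], "dr": [[0, 0, 0], [0, 0, 0], [0, 0, 0], [0, 0, 0], [0, 0, 0], [0, 0.0056, 0], [0, 0.0056, 0], [0, 0.0056, 0], [0, 0.0056, 0], [0, 0.0056, 0]], "claw": [0.75, 0.75, 0.75, 0.75, 0.75, 0.75, 0.75, 0.75, 0.75, 0.75]}}

```text
time_s: 15.95
tcp_pos: [0.4416, 0.1644, 0.3113]
eef_rot: [-180.0, 0.0, -102.9]
contact_force: [0.7, 0.4, -0.2]
gripper_width: 0.0659
gripper_force: 0.0
```

```bash
python3 - <<'E'
from h import *
c=cap('side'); save(c,'s5.png',[170,130,370,420],2)
Q=orgc(c); q=sl(Q,(-.03,.03),(-.12,0.),(.056,.082)); print('knob',len(q),q.min(0),q.max(0)); q=sl(Q,(-.05,.05),(-.12,-.05),(.025,.05)); print('carriage z',len(q),np.percentile(q[:,2],[50,95]) if len(q) else 0)
for z in (.1,.19,.23): print(np.percentile(sl(Q,(-.016,.016),(.06,.1),(z,z+.015))[:,1],[10,50,90]) if z>.18 else '')
print(r.get_state()['tcp_pos'],mv([.4423,.1666,.05],-102.8))
E
```

```text
knob 281 [-0.02998455 -0.10110968  0.05600743] [ 0.02928986 -0.01250365  0.08194913]
carriage z 324 [0.0293747  0.03810803]

[0.0887922  0.09859331 0.09939992]
[0.08234557 0.09804442 0.09957682]
[0.44156653 0.16432469 0.31134448] (array([-4.600e-03, -2.000e-04,  5.227e-01]), array([-0.0001,  0.0001, -0.0003]))
```

View pics/s5.png

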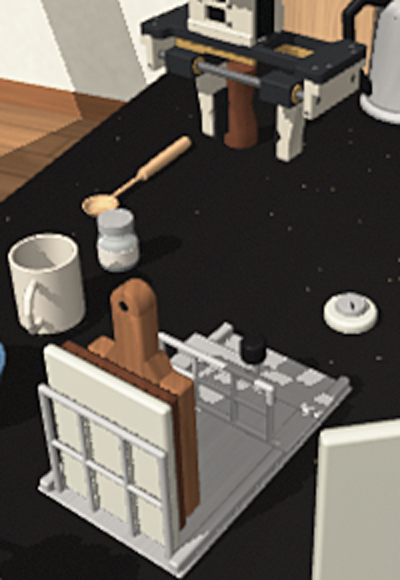

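The paddle stands alone beside the walnut board (px ~(237,275)); the knob is at (296,304). I'll descend to the knob.

Request:
{"method": "jog_arm", "body": {"travel": [[-0.002, 0, 0.12], [-0.002, 0, 0.24], [-0.002, 0, 0.36], [-0.002, 0, 0.44], [-0.002, 0, 0.49], [-0.002, 0, 0.512], [-0.002, 0, 0.516], [-0.002, 0, 0.516], [-0.002, 0, 0.516], [-0.002, 0, 0.516]], "dr": [[0, 0, 0], [0, 0, 0], [0, 0, 0], [0, 0, 0], [0, 0, 0], [0, 0, 0], [0, 0, 0], [0, 0, 0], [0, 0, 0], [0, 0, 0]], "claw": [0.75, 0.75, 0.75, 0.75, 0.75, 0.75, 0.75, 0.5, 0.3, 0], "newtons": 15}}

```text
time_s: 17.25
tcp_pos: [0.4429, 0.1678, 0.0534]
eef_rot: [-180.0, 0.1, -102.8]
contact_force: [-0.3, 0.0, 1.0]
gripper_width: 0.041
gripper_force: 0.0
```

Request:
{"method": "jog_arm", "body": {"travel": [[0, 0, 0], [0, 0, 0], [0, 0, 0], [0, 0, 0], [-0.01, 0, 0], [-0.02, 0, 0], [-0.03, 0, 0], [-0.04, 0, 0], [-0.04, 0, 0], [-0.04, 0, 0]], "dr": [[0, 0, 0], [0, 0, 0], [0, 0, 0], [0, 0, 0], [0, 0, 0], [0, 0, 0], [0, 0, 0], [0, 0, 0], [0, 0, 0], [0, 0, 0]], "claw": [0, 0, 0, 0, 0, 0, 0, 0, 0, 0], "newtons": 15}}

```text
time_s: 18.5
tcp_pos: [0.4464, 0.1872, 0.053]
eef_rot: [180.0, 0.0, -102.8]
contact_force: [-5.8, 2.0, 6.3]
gripper_width: 0.0288
gripper_force: 15.0
```

```bash
python3 m.py
```

```text
side face 0.19 105 [0.0893 0.0988 0.0998]
side face 0.21 102 [0.0973 0.0988 0.0999]
side face 0.23 152 [0.0808 0.0981 0.0997]
top face 0.14 27 [0.075  0.0763 0.0769] [-0.006  0.076] [-0.006  0.044]
top face 0.17 95 [0.0765 0.0827 0.0927] [-0.023  0.084] [-0.037  0.043]
top face 0.21 16 [0.0755 0.0761 0.0781] [-0.077  0.077] [-0.015  0.018]
top face 0.23 39 [0.0759 0.0798 0.0931] [-0.075  0.082] [-0.015  0.018]
walnut top y [0.09827916 0.11389452 0.12443862]Traceback (most recent call last):
  File "m.py", line 11, in <module>
    q=sl(Q,(-.06,.06),(-.04,.06),(.09,.105)); print('divider top',len(q),np.percentile(q[:,1],[5,50,95]))
                                                                         ~~~~~~~~~~~~~^^^^^^^^^^^^^^^^^^
    return _quantile_unchecked(
        a, q, axis, out, overwrite_input, method, keepdims, weights)
    return _ureduce(a,
                    func=_quantile_ureduce_func,
    ...<5 lines>...
                    overwrite_input=overwrite_input,
                    method=method)
    r = func(a, **kwargs)
    result = _quantile(arr,
                       quantiles=q,
    ...<2 lines>...
                       out=out,
                       weights=wgt)
    slices_having_nans = np.isnan(arr[-1, ...])
                                  ~~~^^^^^^^^^
IndexError: index -1 is out of bounds for axis 0 with size 0
```

Request:
{"method": "jog_arm", "body": {"travel": [[-0.015, 0, 0], [-0.03, 0, 0], [-0.045, 0, 0], [-0.06, 0, 0], [-0.075, 0, 0], [-0.09, 0, 0], [-0.105, 0, 0], [-0.12, 0, 0], [-0.12, 0, 0], [-0.12, 0, 0]], "dr": [[0, 0, 0], [0, 0, 0], [0, 0, 0], [0, 0, 0], [0, 0, 0], [0, 0, 0], [0, 0, 0], [0, 0, 0], [0, 0, 0], [0, 0, 0]], "claw": [0, 0, 0, 0, 0, 0, 0, 0, 0, 0]}}

```text
time_s: 19.85
tcp_pos: [0.4599, 0.2461, 0.053]
eef_rot: [180.0, 0.0, -102.8]
contact_force: [-5.1, 2.1, 4.2]
gripper_width: 0.0287
gripper_force: 15.0
```

Request:
{"method": "jog_arm", "body": {"travel": [[-0.003, 0, 0], [-0.006, 0, 0], [-0.009, 0, 0], [-0.012, 0, 0], [-0.014, 0, 0], [-0.016, 0, 0], [-0.016, 0, 0], [-0.016, 0, 0], [-0.016, 0, 0], [-0.016, 0, 0]], "dr": [[0, 0, 0], [0, 0, 0], [0, 0, 0], [0, 0, 0], [0, 0, 0], [0, 0, 0], [0, 0, 0], [0, 0, 0], [0, 0, 0], [0, 0, 0]], "claw": [0, 0, 0, 0, 0, 0, 0, 0, 0, 0]}}

```text
time_s: 21.1
tcp_pos: [0.4615, 0.2531, 0.053]
eef_rot: [180.0, -0.0, -102.8]
contact_force: [-5.6, 1.0, 5.8]
gripper_width: 0.0292
gripper_force: 15.0
```

```bash
sed -i 's/len(q),np.percentile(q\[:,1\],\[5,50,95\])/len(q),np.percentile(q[:,1],[5,50,95]) if len(q) else 0/; s/(-.04,.06),(.09,.105)/(-.04,.085),(.09,.105)/' m.py; python3 m.py; python3 - <<'E'
from h import *
c=cap('side'); save(c,'s6.png',[170,130,370,420],2)
Q=orgc(c)
for y in np.arange(.05,.1,.004):
    q=sl(Q,(-.08,-.058),(y,y+.004),(.085,.11)); print(round(y,3),len(q),end=' ')
E
```

```text
side face 0.19 99 [0.0959 0.0987 0.0998]
side face 0.21 213 [0.041  0.0766 0.0994]
side face 0.23 165 [0.0499 0.0979 0.0994]
top face 0.14 6 [0.0336 0.038  0.0409] [0.857 0.074] [-0.045 -0.042]
0.05 0 0.054 0 0.058 0 0.062 0 0.066 13 0.07 32 0.074 2 0.078 0 0.082 0 0.086 0 0.09 0 0.094 0 0.098 0 Traceback (most recent call last):
  File "m.py", line 10, in <module>
    q=sl(Q,(-.06,.06),(.097,.125),(.165,.18)); print('walnut top y',np.percentile(q[:,1],[2,50,98]))
                                                                    ~~~~~~~~~~~~~^^^^^^^^^^^^^^^^^^
    return _quantile_unchecked(
        a, q, axis, out, overwrite_input, method, keepdims, weights)
    return _ureduce(a,
                    func=_quantile_ureduce_func,
    ...<5 lines>...
                    overwrite_input=overwrite_input,
                    method=method)
    r = func(a, **kwargs)
    result = _quantile(arr,
                       quantiles=q,
    ...<2 lines>...
                       out=out,
                       weights=wgt)
    slices_having_nans = np.isnan(arr[-1, ...])
                                  ~~~^^^^^^^^^
IndexError: index -1 is out of bounds for axis 0 with size 0
```

View pics/s6.png

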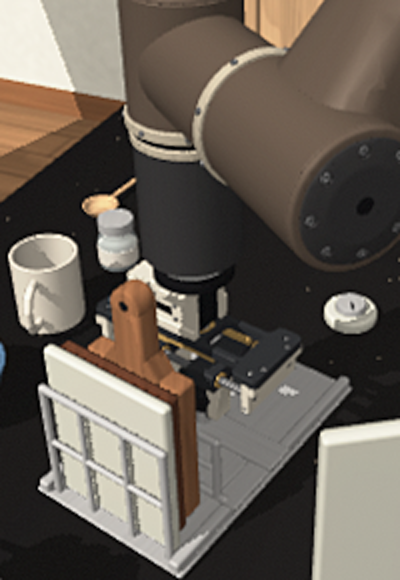

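Request:
{"method": "jog_arm", "body": {"travel": [[-0.001, 0, 0], [-0.002, 0, 0], [-0.003, 0, 0], [-0.004, 0, 0], [-0.005, 0, 0], [-0.006, 0, 0], [-0.006, 0, 0], [-0.006, 0, 0], [-0.006, 0, 0], [-0.006, 0, 0]], "dr": [[0, 0, 0], [0, 0, 0], [0, 0, 0], [0, 0, 0], [0, 0, 0], [0, 0, 0], [0, 0, 0], [0, 0, 0], [0, 0, 0], [0, 0, 0]], "claw": [0, 0, 0, 0, 0, 0, 0, 0, 0, 0]}}

```text
time_s: 22.5
tcp_pos: [0.462, 0.2554, 0.0529]
eef_rot: [179.9, -0.1, -102.8]
contact_force: [-4.2, -2.9, 6.3]
gripper_width: 0.0289
gripper_force: 15.0
```

```bash
cat > n.py <<'E'
from h import *
c=cap('side');Q=orgc(c)
for z in (.19,.205,.225): q=sl(Q,(-.016,.016),(.093,.13),(z,z+.015)); print('paddle +face',z,len(q),np.median(q[:,1]).round(4))
q=sl(Q,(-.08,-.058),(.05,.1),(.085,.11)); print('div',len(q),np.percentile(q[:,1],[5,50,95]).round(4))
q=sl(Q,(-.06,.06),(.1,.15),(.165,.2)); print('boards top',np.percentile(q[:,1],[2,50,98]).round(4))
s=r.get_state(); print(s['time_s'],s['contact_force'],s['contact_force']@U,s['tcp_pos'],((s['tcp_pos']-C0)@U).round(4))
E
python3 n.py
```

```text
paddle +face 0.19 92 0.0992
paddle +face 0.205 99 0.099
paddle +face 0.225 105 0.099
div 48 [0.0697 0.0736 0.0763]
boards top [0.1005 0.1292 0.1352]
22.55 [-4.60722919 -2.53129778  6.96174286] -3.4890228619058488 [0.46200258 0.25539572 0.05292896] 0.0065
```

Request:
{"method": "jog_arm", "body": {"travel": [[-0.001, 0, 0], [-0.002, 0, 0], [-0.003, 0, 0], [-0.004, 0, 0], [-0.005, 0, 0], [-0.005, 0, 0], [-0.005, 0, 0], [-0.005, 0, 0], [-0.005, 0, 0], [-0.005, 0, 0]], "dr": [[0, 0, 0], [0, 0, 0], [0, 0, 0], [0, 0, 0], [0, 0, 0], [0, 0, 0], [0, 0, 0], [0, 0, 0], [0, 0, 0], [0, 0, 0]], "claw": [0, 0, 0, 0, 0, 0, 0, 0, 0, 0]}}

```text
time_s: 23.8
tcp_pos: [0.4625, 0.2576, 0.0529]
eef_rot: [179.9, -0.1, -102.8]
contact_force: [-3.8, -2.4, 7.6]
gripper_width: 0.029
gripper_force: 15.0
```

```bash
python3 n.py
```

```text
paddle +face 0.19 92 0.1014
paddle +face 0.205 102 0.1012
paddle +face 0.225 108 0.1014
div 45 [0.0724 0.0764 0.0788]
boards top [0.1003 0.1255 0.1349]
23.85 [-4.50284775 -3.07652127  7.27649028] -3.9976043177569913 [0.46254906 0.25766868 0.0529428 ] 0.0088
```

Request:
{"method": "jog_arm", "body": {"travel": [[0, 0, 0], [0, 0, 0], [0, 0, 0], [0, 0, 0], [0, 0, 0], [0, 0, -0.04], [0, 0, -0.1], [0, 0, -0.2], [0, 0, -0.3], [0, 0, -0.3]], "dr": [[0, 0, 0], [0, 0, 0], [0, 0, 0], [0, 0, 0], [0, 0, 0], [0, 0, 0], [0, 0, 0], [0, 0, 0], [0, 0, 0], [0, 0, 0]], "claw": [0.4, 0.5, 0.7, 0.7, 0.7, 0.7, 0.7, 0.7, 0.7, 0.7]}}

```text
time_s: 25.1
tcp_pos: [0.4652, 0.2604, 0.207]
eef_rot: [-179.7, 0.4, -102.8]
contact_force: [-0.6, -0.2, -1.0]
gripper_width: 0.061
gripper_force: 0.0
```

Request:
{"method": "jog_arm", "body": {"travel": [[0, 0, -0.1], [0, 0, -0.2], [0.1, 0, -0.25], [0.2, 0, -0.25], [0.3, 0, -0.25], [0.3, 0, -0.25], [0.3, 0, -0.25], [0.3, 0, -0.25], [0.3, 0, -0.25], [0.3, 0, -0.25]], "dr": [[0, 0, 0], [0, 0, 0], [0, 0, 0], [0, 0, 0], [0, 0, 0], [0, 0, 0], [0, 0, 0], [0, 0, 0], [0, 0, 0], [0, 0, 0]], "claw": [0.7, 0.7, 0.7, 0.7, 0.7, 0.7, 0.7, 0.7, 0.7, 0.7]}}

```text
time_s: 26.35
tcp_pos: [0.4301, 0.113, 0.3274]
eef_rot: [180.0, -0.0, -102.8]
contact_force: [0.9, -0.1, 0.1]
gripper_width: 0.0613
gripper_force: 0.0
```

```bash
python3 n.py; python3 - <<'E'
from h import *
c=cap('side'); save(c,'s7.png',[170,130,370,420],2)
c=cap('top');Q=orgc(c)
for z in (.105,.12,.135): q=sl(Q,(-.045,.045),(.06,.095),(z,z+.015)); print('paddle -face',z,len(q),np.median(q[:,1]).round(4) if len(q) else 0,np.polyfit(q[:,0],q[:,1],1).round(3) if len(q)>5 else '')
q=sl(Q,(-.07,.07),(.04,.09),(.088,.104)); print('div top',len(q),np.percentile(q[:,1],[5,50,95]).round(4))
q=sl(Q,(-.03,.03),(-.05,.04),(.072,.082)); print('knob',len(q),q.mean(0).round(4))
print(r.get_state()['tcp_pos'])
E
```

```text
paddle +face 0.19 95 0.1014
paddle +face 0.205 100 0.1015
paddle +face 0.225 106 0.1012
div 45 [0.0723 0.0761 0.078 ]
boards top [0.1004 0.1248 0.1351]
26.4 [-0.38398933  0.32470991  0.03490572] 0.23160346965772466 [0.43008883 0.11285326 0.32743731] -0.1396
paddle -face 0.105 13 0.0779 [-0.031  0.079]
paddle -face 0.12 16 0.0785 [-0.019  0.079]
paddle -face 0.135 16 0.0786 [-0.011  0.079]
div top 48 [0.0708 0.0746 0.0797]
knob 0 [nan nan nan]
[0.43005274 0.11270984 0.32755598]<stdin>:6: RuntimeWarning: Mean of empty slice.
  ret = um.true_divide(
```

View pics/s7.png

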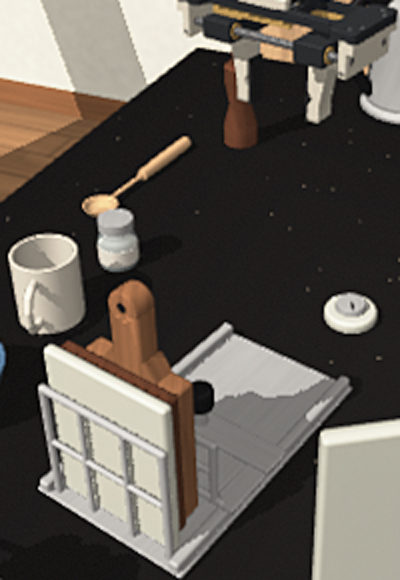

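The picture shows the row upright, with the divider against the paddle (paddle at px ~(240,300), knob at (271,328)) and the gripper clear. I'm handing the job in.

```bash
python3 -c "
from plant import r
print(r.close_job())"
```

```text
the job is handed in; nothing more can be done
None
```

The paddle board stands upright, handle up, in the organiser about 2 mm from the walnut board, with the divider slid up against it and the gripper clear. I handed the job in at about 26.5 s, and no verdict came back.

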